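# Load the diorama module into the carrying rack

## Task

Load the model-railway module into the lower tier of the carrying rack: do not carry it in, but tip its front end up onto the rack's sill with its back end still on the bench, then push it in over the sill against the spring buffer until the back end drops behind the sill. Make sure it sits fully down on the rack floor before you swing the red keeper bar all the way across over its back edge, without forcing the bar against the module. Leave the jars and the sandpaper roll where they are.

Things in the scene. Friction and masses are not known exactly. Their poses are not given: they have to be found in the camera images.
- module_centre (a point): Centre of the loose diorama module, 25 mm above its underside: a plywood box 170 x 110 x 50 mm (0.5 to 1.0 kg, centre of mass within 10 mm of the middle), pale wood with a brown-grey terrain top. x points along the 170 mm to its front (leading) end, z up. Track 4 mm high on the left side; shed with red roof, 26 mm high, 36 x 24 mm, at x -34, y -37 mm.
- divider (a point): Centre of the pale blue scenic divider board that stands lengthwise on the middle of the module's deck: 130 long, 12 thick, 38 mm high, so its foot (the deck) is 19 mm below this point. It is where to grip the module. Lies 18 mm ahead of and 44 mm above module_centre; axes as the module's. Apart from the shed, nothing beside it is over 7 mm high.
- module_nose (a point): Middle of the lower edge of the module's front end face (85 mm ahead of module_centre, on the underside). Axes as the module's. Pushed over the sill from behind at about half the height of its back face, the module rises nose-up to some 12 degrees and rocks forward onto the rack floor once half-way in; pushed high or hard on its back face it can jam nose-up: ease off and it rocks down.
- module_heel (a point): Middle of the lower edge of the module's back end face (85 mm behind module_centre, on the underside). The back face is flat, 110 wide x 50 mm high. The last 38 mm of deck at the back are bare across the middle. Axes as the module's.
- rack: Carrying rack of plywood, fixed to the bench. Origin on the bench in the middle of the sill's outer face; x is the way in, y to its left, z up. Sill: dark strip, x 0 to 15 mm, top 16 mm above the bench. Floor behind it 4 mm above the bench. Side rails 30 mm high, 122 mm apart, with flared lead-ins from x = -25 mm. Aluminium tubes of 18 mm at x = 27 and 192, y = +-78 mm.
- upper_board (a point): Middle of the lower front edge of the rack's upper-tier front board, which spans the mouth 160 mm above the bench: in the rack's frame x 17 to 75 mm, y -97 to 97 mm, 12 mm thick. A second such board lies at x 145 to 203 mm. The gripper has to lean back to work below it. Axes as the rack's.
- buffer_face (a point): Middle of the face of the black spring buffer bar at the far end of the bay (x = 181 mm in the rack when free, 13 to 35 mm above the bench). It gives 10 mm: 6 N at first touch, 8 N at 4 mm, 11 N fully in. The module must push it in 4 mm to clear the sill; let go, it pushes the module back towards the sill. Squeezed between pusher and buffer, the back end can hang up level with the sill and spring back onto it: drag or press it down.
- keeper (a joint): Angle (rad) of the red keeper bar, which swings level about the front right tube: 0 = closed, across the mouth along the rack's +y; 1.57 = pointing straight out of the mouth (rack's -x); opens to 2.1. Stiff hinge (0.05 Nm), stays where left, stop at 0. Bar 14 mm wide, 12 mm high, underside 57.5 mm above the bench: 3.5 mm over the deck of a module that is fully down.
- keeper_hinge (a point): On the keeper's hinge axis, half-way up the bar (63.5 mm above the bench), in the rack's frame at x = 27, y = -78 mm. The point's y axis points along the bar.
- keeper_tip (a point): Free end of the keeper bar, half-way up, 126 mm from the hinge axis.
- jar_ochre_mid (a point): Pigment jar, ochre, black lid, 62 mm diameter, 84 mm high; bystander. Point half-way up.
- jar_grey_mid (a point): Pigment jar, grey, black lid, 62 mm diameter, 84 mm high; bystander. Point half-way up.
- sandpaper_mid (a point): Brown roll of sandpaper standing on end, 84 mm diameter, 80 mm high; bystander. Point half-way up.

How it is judged:
On the way, in this order (a step that is already met when the one before it is completed fails the run):
1. The module's front end rests on the sill while its back end is still on the bench (x of module_nose in the frame of rack between 0.003 and 0.08 m and height (world z) of module_nose above 0.012 m and height (world z) of module_heel below 0.006 m and contact force between module and rack above 0.5 N), for 0.2 s.
2. The module is down on the rack floor behind the sill, the keeper still open (x of module_heel in the frame of rack above 0.012 m and z of each of module_heel, module_nose in the frame of rack below 0.0075 m and value of joint keeper above 1 rad), for 0.2 s.
At the end, for the whole second after the job is handed in: The module lies at rest inside the rack, both its ends flat on the rack floor (within 3.5 mm) and its back end behind the sill; the keeper bar is across the mouth (within 0.12 rad of closed); jars and sandpaper roll are where they were, within 20 mm (x of module_heel in the frame of rack above 0.012 m and z of each of module_heel, module_nose in the frame of rack below 0.0075 m and value of joint keeper below 0.12 rad and linear speed of module below 0.01 m/s and distance of each of jar_ochre_mid, jar_grey_mid, sandpaper_mid from where it was at the start of the episode below 0.02 m); the robot touches nothing.
It fails at once if A jar or the sandpaper roll is moved more than 20 mm (distance of any of jar_ochre_mid, jar_grey_mid, sandpaper_mid from where it was at the start of the episode above 0.02 m).
It fails at once if The keeper bar is forced against the module (over 15 N) (contact force between keeper and module above 15 N).
It fails at once if The module is carried: both its ends more than 35 mm above the bench (height (world z) of each of module_nose, module_heel above 0.035 m).
It also fails if it takes over 67 s, if anything falls off the work surface, if the arm or the gripper's body presses on something with over 40 N, if the wrist force passes 120 N, or if a joint passes its speed limit or range.

## Robot

A 6-joint arm with a two-finger parallel gripper is mounted at the origin on the work surface. World frame = base frame: x ahead of the robot, y to its left, z up, the work surface at z = 0. Lengths are in m, angles in rad, forces in N, time in s.
With the tool pointing down it reaches from about 0.3 to 0.85 m from the base axis. Payload 4.2 kg.
Tool frame: the origin (TCP) lies midway between the tips of the shut fingers; the grasp point (between the pads) lies 19 mm behind it; z points along the fingers, y is the line along which they close (so a half turn about z gives the same grasp; the last joint's range is limited). The gripper opens to 91 mm and grips with 3 to 60 N. Pads are 32 mm wide; open, the fingers measure 118 mm over their backs; the gripper's body (76 mm by 178 mm) begins 60 mm behind the grasp point.
Start: joints at [1.284, 0.32, 1.565, -0, 1.257, -0.02], TCP at [0.152, 0.555, 0.214] pointing down, gripper open.
Joint ranges: [-3.11, 3.11], [-0.84, 2.01], [0.21, 2.61], [-1.34, 4.49], [0.05, 2.63], [-2.56, 2.56]. Speed limits (rad/s): [2.57, 2.57, 3.14, 3.14, 3.14, 3.14].

## Interface

Orientations are given as a unit quaternion [x, y, z, w].
In Python, from plant import status, camera, get_calibration, workorder gives the robot as it stands.
- The arm moves only by the shell command python3 -m creep 'ROWS' [OPENING]. ROWS is JSON, a list of rows, each an object with "travel": the shift along the tool's x, y, z scaled (see below), a list of three; "turn": the turn, a rotation vector about the tool's x, y, z scaled (see below), a list of three. In form: [{"travel": [dx, dy, dz], "turn": [wx, wy, wz]}, ...]. A call has 1 to 20 rows; each row shifts and turns the commanded pose from where the row before left it, along the tool's axes as they then stand; what a row does not reach is not made up. The controller multiplies each number of a shift by 0.02 m and each number of a turn by 0.12 rad. A row lasts 1/10 s, in which the tool goes at most 50 mm and 8.59 degrees, less where a joint would pass 70% of its speed; a pose out of reach is approached as far as the arm can. A call with a number of a shift or a turn outside -1 to 1 is refused whole. A call with a gripper value outside its range is refused whole. OPENING is the closure, from 0 (fully open) to 1 (shut), set as the call begins (- or left out, the last holds). The fingers move at their own pace and stop on an object; the grip force is fixed at half the most. Time passes only in rows, so rows that do not move let the fingers close. It gives the time, the measured TCP pose, the force, the opening and the grip force at its end, in the units of the state.
- status.observe(): the state, without advancing time (a new reading comes with each control period).
- camera(name): name is "scene" or "top" or "wrist"; returns (picture, depth): 480x640x3 uint8, blue, green, red; 480x640 float32, m along the optical axis (not along the pixel's ray), 0 where there is no reading.
- get_calibration(name): a dict with "camera_matrix" (3x3 intrinsics, pixels), "camera_from_world" (4x4, takes a point from world to camera coordinates). Camera axes: x right, y down, z forward; pixel columns grow to the right and rows downward; lengths in m; the calibration is good to about 2 mm. A picture is of the moment at which its call begins: read the wrist's pose just before it. get_calibration takes no time and is no camera call; for the wrist camera it gives the pose at the moment of the call.
- workorder.hand_in(): hands the job in; it is judged then, once.
The state is a dict: "time_s": time; "joint_pos": joint angles; "qvel": joint speeds; "joint_efforts": joint torques, N m; "tcp_pos": TCP position; "ee_rot": TCP orientation; "contact_force": force on the tool from outside, world axes, zero at the start; "moment": the same for the moment, N m; "finger_gap": finger opening in m; "gripper_force": force on a finger pad.
Only numpy, scipy, OpenCV 4.12 (cv2) and the standard library are available. Lean on these libraries where they do the work, as an engineer would, in place of code of your own. Each camera call takes 0.05 s, during which the arm holds its last target. There are 200 camera calls.

## Working session

There is one attempt and no reset: what is moved stays moved. The work goes in short steps, Python scripts to look and compute and a shell command to move; the robot and the scene stay as the last step left them, time stands still between calls to the robot, and variables do not carry over. Pictures are saved under pics/ and viewed, at most 10 in all, crops included, and the job is handed in when it is done.

```bash
ls; mkdir -p pics
python3 - <<'E'
from plant import status, camera, get_calibration
import cv2,numpy as np
print(status.observe())
for n in ("scene","top"):
    p,d=camera(n); cv2.imwrite(f"pics/{n}0.png",p); np.save(f"pics/{n}0.npy",d)
    c=get_calibration(n); print(n,c)
E
```

```text
pics
{'time_s': 0.0, 'joint_pos': array([ 1.28400205e+00,  3.20269510e-01,  1.56566940e+00, -8.42263693e-06,
        1.25739897e+00, -1.99971572e-02]), 'qvel': array([ 6.33485387e-05,  5.88496059e-04,  1.21457704e-03, -4.92387713e-04,
        4.01371964e-04, -5.40721245e-04]), 'joint_efforts': array([-1.30983532e-03, -4.12462521e+01, -2.31973922e+01,  7.27866800e-02,
        4.56748833e-02, -1.23297837e-04]), 'tcp_pos': array([0.15145197, 0.55417115, 0.21313688]), 'ee_rot': array([ 1.33001929e-01,  9.91115395e-01, -8.62981285e-04, -1.29373148e-04]), 'contact_force': array([-0.71685238, -0.70692635,  0.07272314]), 'moment': array([-0.0085858 , -0.03058149, -0.03077431]), 'gripper_force': 0.0, 'finger_gap': 0.09133098729676813}
scene {'camera_matrix': array([[623.02069163,   0.        , 320.90113797],
       [  0.        , 623.02069163, 248.22004673],
       [  0.        ,   0.        ,   1.        ]]), 'camera_from_world': array([[ 0.50122387,  0.86522069, -0.01295309, -0.32299442],
       [ 0.65782994, -0.39072165, -0.64389158, -0.33625525],
       [-0.56216937,  0.3142129 , -0.76500709,  1.45534621],
       [ 0.        ,  0.        ,  0.        ,  1.        ]])}
top {'camera_matrix': array([[596.19100737,   0.        , 306.3966854 ],
       [  0.        , 596.19100737, 237.27755299],
       [  0.        ,   0.        ,   1.        ]]), 'camera_from_world': array([[-0.03329626, -0.99944292, -0.00228296,  0.01713837],
       [-0.97687542,  0.03302695, -0.21124309,  0.61581383],
       [ 0.21120081, -0.00480344, -0.97743089,  1.17461972],
       [ 0.        ,  0.        ,  0.        ,  1.        ]])}
```

View pics/scene0.png

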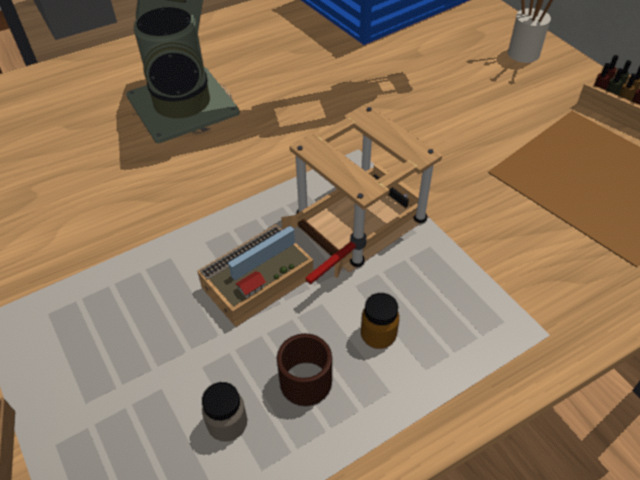

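View pics/top0.png

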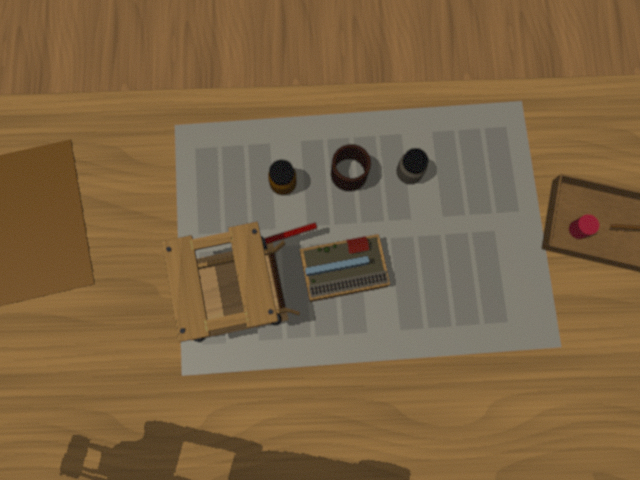

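The scene view shows the module in front of the rack mouth: blue divider near (262,255), rack boards at (340,150), open red keeper at (335,260). The jars and roll are clear of it, in the foreground. The top view shows the divider at (338,267), the keeper at (292,233) and the rack boards at (185,290) and (255,275). Next I'll measure these.

```bash
cat > h.py <<'E'
import numpy as np,cv2
from plant import status,camera,get_calibration
from scipy.spatial.transform import Rotation as R
def cloud(n,p=None,d=None):
    c=get_calibration(n)
    if p is None: p,d=camera(n)
    K=c["camera_matrix"];T=np.linalg.inv(c["camera_from_world"])
    v,u=np.mgrid[:480,:640]
    X=np.stack([(u-K[0,2])/K[0,0]*d,(v-K[1,2])/K[1,1]*d,d],-1)@T[:3,:3].T+T[:3,3]
    X[d==0]=np.nan
    return p,X
def masks(p):
    h=cv2.cvtColor(p,cv2.COLOR_BGR2HSV).astype(int);H,S,V=h[...,0],h[...,1],h[...,2]
    return dict(blue=(H>90)&(H<125)&(S>40)&(V>70),red=((H<8)|(H>172))&(S>140)&(V>70))
def rect(P):
    (c,s,a)=cv2.minAreaRect((P[:,:2]*1000).astype(np.float32)); 
    return np.round(c,1),np.round(s,1),round(a,1)
E
python3 - <<'E'
from h import *
for n in("scene","top"):
    p=cv2.imread(f"pics/{n}0.png");d=np.load(f"pics/{n}0.npy")
    p,X=cloud(n,p,d);m=masks(p);x,y,z=X[...,0],X[...,1],X[...,2]
    reg=(x>.3)&(x<.8)&(y>-.25)&(y<.35)
    print(n,"blue",rect(X[m["blue"]&reg&(z>.08)&(z<.1)]),"z",np.nanpercentile(z[m["blue"]&reg],[5,95]))
    k=m["red"]&reg&(z>.05)&(z<.085);print(" red",k.sum(),rect(X[k]),np.nanmedian(z[k]))
    for q in (.064,.068):
        pass
    b=reg&(z>.162)&(z<.185)&(y>0);print(" boards",rect(X[b]),np.nanmedian(z[b]))
    b=reg&(z>.045)&(z<.057)&(y<.08)&(y>-.2)&(x<.62)&~m["red"];
    print(" deck",b.sum(),rect(X[b]),np.nanmedian(z[b]))
    o=reg&(z>.07)&(z<.1)&(x>.6);lab=cv2.connectedComponentsWithStats(o.astype(np.uint8))
    for i in range(1,lab[0]):
        if lab[2][i,4]>150: print(" obj",np.round(np.nanmean(X[lab[1]==i],0),3))
E
```

```text
scene blue (array([553.4, -63.4]), array([ 16.6, 131.3]), 10.3) z [0.0537902  0.08916612]
 red 846 (array([617.9, -26.1]), array([214.8,  61. ]), 77.7) 0.06896708572308141
 boards (array([517.6, 163.3]), array([197.4, 189.8]), 9.8) 0.17153540898651642
 deck 3481 (array([545.6, -39.6]), array([128.5, 264.6]), 15.5) 0.05095831319469046
 obj [0.614 0.092 0.081]
 obj [0.761 0.042 0.083]
 obj [ 0.762 -0.104  0.078]
 obj [ 0.776 -0.234  0.083]
top blue (array([552.3, -63.4]), array([ 12.6, 128. ]), 9.1) z [0.08092963 0.09114349]
 red 462 (array([618. , -29.3]), array([209.8,  50.9]), 80.4) 0.06957059366820106
 boards (array([516.9, 164.3]), array([194.6, 186.6]), 10.2) 0.171363229665924
 deck 3327 (array([548.8, -46.3]), array([162.2, 240.4]), 8.7) 0.050715214965754596
 obj [ 0.761 -0.103  0.078]
 obj [ 0.77  -0.233  0.083]
 obj [0.755 0.045 0.083]
```

```bash
cat >> h.py <<'E'
H=np.deg2rad(10.1);O=np.array([.5365,.0557,0])
RX=np.array([-np.sin(H),np.cos(H),0]);RY=np.array([-np.cos(H),-np.sin(H),0]);RZ=np.array([0,0,1.])
RW=np.stack([RX,RY,RZ],1)
def rk(P): return (np.asarray(P)-O)@RW
def now():
    s=status.observe();r=R.from_quat(s["ee_rot"]);M=RW.T@r.as_matrix()
    print("t",round(s["time_s"],2),"tcp rack mm",np.round(rk(s["tcp_pos"])*1000,1),"lean",round(np.degrees(np.arctan2(M[0,2],-M[2,2])),1),"gap",round(s["finger_gap"]*1000,1),"F rack",np.round(s["contact_force"]@RW,1),"grip",round(s["gripper_force"],1),"q",np.round(s["joint_pos"],2))
    return s,r
def plan(p,lean):
    "p mm in rack frame; lean deg: turn first (units), then travel in new axes; also travel in present axes"
    s,r=now();l=np.deg2rad(lean)
    z=np.array([np.sin(l),0,-np.cos(l)]);x=np.array([np.cos(l),0,np.sin(l)]);y=np.array([0,-1.,0])
    G=R.from_matrix(RW@np.stack([x,y,z],1));d=O+RW@(np.array(p)/1000)-s["tcp_pos"]
    print(" turn units",np.round((r.inv()*G).as_rotvec()/.12,2),"| travel units new axes",np.round(G.inv().apply(d)/.02,2),"old axes",np.round(r.inv().apply(d)/.02,2))
E
python3 - <<'E'
from h import *
plan([-150,5,270],0)
p=cv2.imread("pics/top0.png");p,X=cloud("top",p,np.load("pics/top0.npy"));m=masks(p)["red"]&(X[...,0]>.595)&(X[...,2]>.05)
print(rect(X[m]),np.round(rk(X[m][np.argmin(X[m][:,1])])*1000))
E
```

```text
t 0.1 tcp rack mm [558.3 291.6 213.2] lean -0.1 gap 91.2 F rack [-0.1 -0.2  0.1] grip 0.0 q [ 1.28  0.32  1.57 -0.    1.26 -0.02]
 turn units [-0.01  0.01  9.4 ] | travel units new axes [-35.42  14.33  -2.84] old axes [-28.13 -25.86  -2.8 ]
(array([ 621.5, -271.5]), array([ 51.2, 699.4]), 0.3) [-682.   30.   54.]
```

```bash
python3 -m creep '[{"travel":[0,0,-1],"turn":[0,0,0]},{"travel":[0,0,-1],"turn":[0,0,0]},{"travel":[0,0,-1],"turn":[0,0,0]},{"travel":[-1,-0.92,0],"turn":[0,0,0]},{"travel":[-1,-0.92,0],"turn":[0,0,0]},{"travel":[-1,-0.92,0],"turn":[0,0,0]},{"travel":[-1,-0.92,0],"turn":[0,0,0]},{"travel":[-1,-0.92,0],"turn":[0,0,0]},{"travel":[-1,-0.92,0],"turn":[0,0,0]},{"travel":[-1,-0.92,0],"turn":[0,0,0]},{"travel":[-1,-0.92,0],"turn":[0,0,0]},{"travel":[-1,-0.92,0],"turn":[0,0,0]},{"travel":[-1,-0.92,0],"turn":[0,0,0]},{"travel":[-1,-0.92,0],"turn":[0,0,0]},{"travel":[-1,-0.92,0],"turn":[0,0,0]},{"travel":[-1,-0.92,0],"turn":[0,0,0]},{"travel":[-1,-0.92,0],"turn":[0,0,0]},{"travel":[-1,-0.92,0],"turn":[0,0,0]},{"travel":[-1,-0.92,0],"turn":[0,0,0]},{"travel":[-1,-0.92,0],"turn":[0,0,0]}]' 0.4 && python3 -m creep '[{"travel":[-1,-0.92,0],"turn":[0,0,0]},{"travel":[-1,-0.92,0],"turn":[0,0,0]},{"travel":[-1,-0.92,0],"turn":[0,0,0]},{"travel":[-1,-0.92,0],"turn":[0,0,0]},{"travel":[-1,-0.92,0],"turn":[0,0,0]},{"travel":[-1,-0.92,0],"turn":[0,0,0]},{"travel":[-1,-0.92,0],"turn":[0,0,0]},{"travel":[-1,-0.92,0],"turn":[0,0,0]},{"travel":[-1,-0.92,0],"turn":[0,0,0]},{"travel":[-1,-0.92,0],"turn":[0,0,0]},{"travel":[-1,-0.92,0],"turn":[0,0,0]},{"travel":[0,0,0],"turn":[0,0,1]},{"travel":[0,0,0],"turn":[0,0,1]},{"travel":[0,0,0],"turn":[0,0,1]},{"travel":[0,0,0],"turn":[0,0,1]},{"travel":[0,0,0],"turn":[0,0,1]},{"travel":[0,0,0],"turn":[0,0,1]},{"travel":[0,0,0],"turn":[0,0,1]},{"travel":[0,0,0],"turn":[0,0,1]},{"travel":[0,0,0],"turn":[0,0,1]}]' 0.4; python3 -c '
from h import *
plan([-140,5,200],15)
p,X=cloud("wrist");m=masks(p);cv2.imwrite("pics/w1.png",p);z=X[...,2]
b=m["blue"]&(z>.08)&(z<.095);P=rk(X[b]);print(rect(P),np.median(P[:,2]))
'
```

```text
time_s: 2.1
tcp_pos: [0.3973, 0.1622, 0.2736]
ee_rot: [0.133, 0.991, -0.0, -0.0]
contact_force: [-0.4, 1.4, 0.3]
finger_gap: 0.0544
gripper_force: 0.0
time_s: 4.1
tcp_pos: [0.5557, -0.0899, 0.2734]
ee_rot: [0.626, 0.78, -0.0, -0.001]
contact_force: [0.2, -0.7, 0.0]
finger_gap: 0.0549
gripper_force: 0.0
t 4.1 tcp rack mm [-146.7    6.7  273.4] lean 0.0 gap 54.9 F rack [-0.7 -0.1  0. ] grip 0.0 q [-0.18  0.27  1.49  0.    1.39 -0.4 ]
 turn units [-0.06  2.18  0.35] | travel units new axes [-0.63  0.08  3.63] old axes [0.33 0.1  3.67]
(array([-119. ,    5.8]), array([ 11.7, 128.9]), 88.9) 0.08771741040166706
```

```bash
python3 -m creep '[{"travel":[0,0,0],"turn":[0,1,0.17]},{"travel":[0,0,0],"turn":[0,1,0.17]},{"travel":[0,0,0],"turn":[0,0.18,0]},{"travel":[-1,0.05,0],"turn":[0,0,0]},{"travel":[-0.13,0,1],"turn":[0,0,0]},{"travel":[0,0,1],"turn":[0,0,0]},{"travel":[0,0,1],"turn":[0,0,0]},{"travel":[0,0,1],"turn":[0,0,0]},{"travel":[0,0,1],"turn":[0,0,0]},{"travel":[0,0,1],"turn":[0,0,0]},{"travel":[0,0,1],"turn":[0,0,0]},{"travel":[0,0,1],"turn":[0,0,0]},{"travel":[0,0,1],"turn":[0,0,0]},{"travel":[0,0,0.5],"turn":[0,0,0]},{"travel":[0,0,0],"turn":[0,0,0]},{"travel":[0,0,0],"turn":[0,0,0]}]' 0.4; python3 -c '
from h import *
plan([-114,5.8,64],15)'
```

```text
time_s: 5.75
tcp_pos: [0.5516, -0.0633, 0.0851]
ee_rot: [0.634, 0.763, 0.082, -0.101]
contact_force: [-0.2, 0.3, 0.4]
finger_gap: 0.0548
gripper_force: 0.0
t 5.75 tcp rack mm [-119.8    6.    85.1] lean 14.9 gap 54.8 F rack [0.3 0.1 0.4] grip 0.0 q [-0.27  0.46  1.73  0.26  1.09 -0.6 ]
 turn units [-0.05  0.01  0.06] | travel units new axes [0.01 0.01 1.09] old axes [0.01 0.02 1.09]
```

```bash
python3 -m creep '[{"travel":[0,0,0.55],"turn":[0,0,0]},{"travel":[0,0,0.5],"turn":[0,0,0]},{"travel":[0,0,0],"turn":[0,0,0]}]' 0.4 && python3 -m creep '[{"travel":[0,0,0],"turn":[0,0,0]},{"travel":[0,0,0],"turn":[0,0,0]},{"travel":[0,0,0],"turn":[0,0,0]},{"travel":[0,0,0],"turn":[0,0,0]},{"travel":[0,0,0],"turn":[0,0,0]},{"travel":[0,0,0],"turn":[0,0,0]}]' 1; python3 -c '
from h import *
now()'
```

```text
time_s: 6.05
tcp_pos: [0.5488, -0.0573, 0.0629]
ee_rot: [0.634, 0.762, 0.081, -0.103]
contact_force: [-0.7, -0.1, 0.2]
finger_gap: 0.0544
gripper_force: 0.0
time_s: 6.65
tcp_pos: [0.5506, -0.0578, 0.0645]
ee_rot: [0.634, 0.762, 0.082, -0.101]
contact_force: [1.2, 0.5, 0.0]
finger_gap: 0.012
gripper_force: 30.0
t 6.65 tcp rack mm [-114.2    6.    64.5] lean 15.0 gap 12.0 F rack [ 0.2 -1.3  0. ] grip 30.0 q [-0.27  0.48  1.76  0.27  1.04 -0.6 ]
```

```bash
python3 -m creep '[{"travel":[-0.06,0,-0.22],"turn":[0,0.3,0]},{"travel":[-0.06,0,-0.22],"turn":[0,0.3,0]},{"travel":[-0.06,0,-0.22],"turn":[0,0.3,0]},{"travel":[-0.06,0,-0.22],"turn":[0,0.3,0]},{"travel":[0,0,0],"turn":[0,0,0]},{"travel":[0,0,0],"turn":[0,0,0]}]' 1; python3 -c '
from h import *
now()
p,X=cloud("scene");cv2.imwrite("pics/s2.png",cv2.resize(p[150:370,150:450],None,fx=2,fy=2))'
```

```text
time_s: 7.25
tcp_pos: [0.552, -0.0683, 0.0788]
ee_rot: [0.627, 0.753, 0.126, -0.156]
contact_force: [0.6, -0.7, -4.9]
finger_gap: 0.012
gripper_force: 30.0
t 7.25 tcp rack mm [-124.8    6.5   78.8] lean 23.1 gap 12.0 F rack [-0.8 -0.5 -4.9] grip 30.0 q [-0.35  0.51  1.7   0.37  1.18 -0.72]
```

View pics/s2.png

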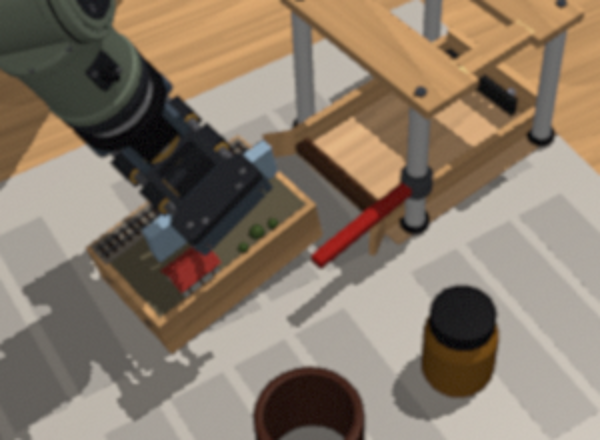

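The module is nose-up in the grip with its heel on the bench. The sill is ahead at (340,185) and the keeper is clear to the right. I'll advance it.

```bash
python3 -m creep '[{"travel":[0.46,0.04,0.2],"turn":[0,0,0]},{"travel":[0.46,0.04,0.2],"turn":[0,0,0]},{"travel":[0.46,0.04,0.2],"turn":[0,0,0]},{"travel":[0.46,0.04,0.2],"turn":[0,0,0]},{"travel":[0.46,0.04,0.2],"turn":[0,0,0]},{"travel":[0.46,0.04,0.2],"turn":[0,0,0]},{"travel":[0.46,0.04,0.2],"turn":[0,0,0]},{"travel":[0.46,0.02,0.2],"turn":[0,0,0]},{"travel":[0.46,0,0.2],"turn":[0,0,0]},{"travel":[0,0,0],"turn":[0,0,0]},{"travel":[0,0,0],"turn":[0,0,0]}]' 1; python3 -c '
from h import *
now()'
```

```text
time_s: 8.4
tcp_pos: [0.541, 0.0227, 0.0792]
ee_rot: [0.626, 0.753, 0.127, -0.157]
contact_force: [-0.7, 0.7, -5.1]
finger_gap: 0.0117
gripper_force: 30.0
t 8.4 tcp rack mm [-33.2   1.3  79.2] lean 23.3 gap 11.7 F rack [ 0.8  0.5 -5.1] grip 30.0 q [-0.21  0.47  1.78  0.42  1.1  -0.62]
```

```bash
python3 -m creep '[{"travel":[-0.03,0,0.07],"turn":[0,-0.08,0]},{"travel":[-0.03,0,0.07],"turn":[0,-0.08,0]},{"travel":[0,0,0],"turn":[0,0,0]},{"travel":[0,0,0],"turn":[0,0,0]},{"travel":[0,0,0],"turn":[0,0,0]}]' 1; python3 -m creep '[{"travel":[0,0,0],"turn":[0,0,0]},{"travel":[0,0,0],"turn":[0,0,0]},{"travel":[0,0,0],"turn":[0,0,0]},{"travel":[0,0,0],"turn":[0,0,0]}]' 0.4;  python3 -c '
from h import *
now()
p,X=cloud("scene");cv2.imwrite("pics/s3.png",cv2.resize(p[120:340,180:480],None,fx=2,fy=2))'
```

```text
time_s: 8.9
tcp_pos: [0.5411, 0.0233, 0.0771]
ee_rot: [0.628, 0.754, 0.122, -0.15]
contact_force: [-2.7, 4.5, 3.0]
finger_gap: 0.0117
gripper_force: 30.0
time_s: 9.3
tcp_pos: [0.5415, 0.0219, 0.076]
ee_rot: [0.628, 0.754, 0.121, -0.149]
contact_force: [-0.7, -0.2, 1.1]
finger_gap: 0.041
gripper_force: 0.0
t 9.3 tcp rack mm [-34.1   1.   76. ] lean 22.1 gap 41.0 F rack [-0.1  0.7  1.1] grip 0.0 q [-0.2   0.47  1.78  0.41  1.08 -0.61]
```

View pics/s3.png

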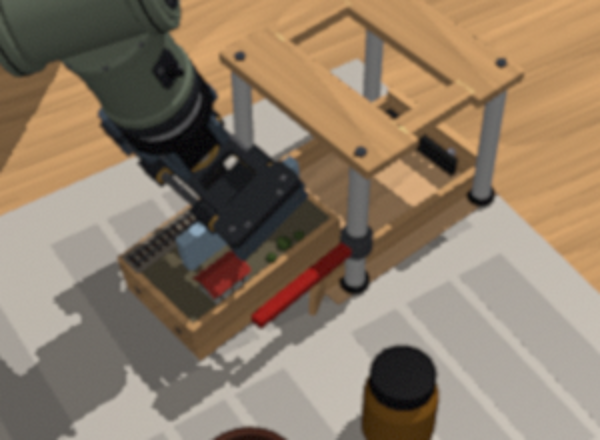

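Front end rests on the sill with the heel on the bench (heel around (195,350), nose at (335,225)). Now I'll move behind the module with the fingers shut.

```bash
python3 -m creep '[{"travel":[0,0,-1],"turn":[0,0,0]},{"travel":[0,0,-1],"turn":[0,0,0]},{"travel":[0,0,-1],"turn":[0,0,0]},{"travel":[0,0,-1],"turn":[0,0,0]},{"travel":[-0.93,0,-0.37],"turn":[0,0,0]},{"travel":[-0.93,0,-0.37],"turn":[0,0,0]},{"travel":[-0.93,0,-0.37],"turn":[0,0,0]},{"travel":[-0.93,0,-0.37],"turn":[0,0,0]},{"travel":[-0.93,0,-0.37],"turn":[0,0,0]},{"travel":[-0.6,0,-0.2],"turn":[0,0,0]},{"travel":[0,0,0],"turn":[0,0,0]}]' 0.4; python3 -c '
from h import *
plan([-165,1,19],22)
p,X=cloud("top");P=rk(X.reshape(-1,3)).reshape(X.shape);m=masks(p);x,y,z=P[...,0],P[...,1],P[...,2]
b=m["blue"]&(z>.08)&(abs(y)<.05)&(x>-.2)&(x<.1);Q=P[b];print("divider",rect(Q),"tilt",np.polyfit(Q[:,0],Q[:,2],1))
b=(z>.035)&(z<.058)&(x<-.07)&(x>-.2)&(abs(y)<.07);print("back edge x",np.percentile(x[b],[0.5,2,5]),np.percentile(y[b],[1,99]))
k=m["red"]&(y<-.058)&(y>-.12)&(x>-.13)&(x<.03)&(z>.05);print("keeper",rect(P[k]))
cv2.imwrite("pics/t3.png",p)'
```

```text
time_s: 10.45
tcp_pos: [0.5681, -0.1201, 0.1479]
ee_rot: [0.629, 0.754, 0.121, -0.149]
contact_force: [0.3, -0.1, -0.0]
finger_gap: 0.0547
gripper_force: 0.0
t 10.45 tcp rack mm [-178.6   -0.3  147.9] lean 22.1 gap 54.7 F rack [-0.2 -0.3 -0. ] grip 0.0 q [-0.41  0.49  1.54  0.32  1.36 -0.7 ]
 turn units [-0.06 -0.02  0.02] | travel units new axes [-1.78 -0.06  6.23] old axes [-1.8  -0.03  6.22]
divider (array([-44.1,   2.1]), array([122.1,  12.9]), 0.5) tilt [0.11562838 0.10309182]
back edge x [-0.13828431 -0.1374326  -0.13608924] [-0.05137797  0.05647277]
keeper (array([-42. , -83.5]), array([108.9,  12.6]), 6.3)
```

```bash
python3 -m creep '[{"travel":[-0.3,-0.1,1],"turn":[0,0,0]},{"travel":[-0.3,0,1],"turn":[0,0,0]},{"travel":[-0.3,0,1],"turn":[0,0,0]},{"travel":[-0.3,0,1],"turn":[0,0,0]},{"travel":[-0.3,0,1],"turn":[0,0,0]},{"travel":[-0.3,0,1],"turn":[0,0,0]},{"travel":[0,0,0.22],"turn":[0,0,0]},{"travel":[0,0,0],"turn":[0,0,0]},{"travel":[0,0,0],"turn":[0,0,0]}]' 1; python3 -c '
from h import *
plan([-152,2,19],22)'
```

```text
time_s: 11.4
tcp_pos: [0.5633, -0.1051, 0.0207]
ee_rot: [0.628, 0.755, 0.121, -0.149]
contact_force: [0.2, -0.4, 0.3]
finger_gap: 0.0004
gripper_force: 0.0
t 11.4 tcp rack mm [-163.     1.8   20.7] lean 22.1 gap 0.4 F rack [-0.4 -0.1  0.3] grip 0.0 q [-0.39  0.6   1.69  0.36  1.09 -0.78]
 turn units [-0.05 -0.02  0.05] | travel units new axes [ 0.48 -0.01  0.29] old axes [ 0.48 -0.    0.29]
```

```bash
python3 -m creep '[{"travel":[0.46,0,0.19],"turn":[0,0,0]},{"travel":[0.46,0,0.19],"turn":[0,0,0]},{"travel":[0.37,0,0.15],"turn":[0,0,0]},{"travel":[0.37,0,0.15],"turn":[0,0,0]},{"travel":[0.37,0,0.15],"turn":[0,0,0]},{"travel":[0.37,0,0.15],"turn":[0,0,0]},{"travel":[0.37,0,0.15],"turn":[0,0,0]}]' 1; python3 -c 'from h import *;now()'; python3 -m creep '[{"travel":[0.37,0,0.15],"turn":[0,0,0]},{"travel":[0.37,0,0.15],"turn":[0,0,0]},{"travel":[0,0,0],"turn":[0,0,0]}]' 1; python3 -c '
from h import *
now()
p,X=cloud("scene");cv2.imwrite("pics/s4.png",cv2.resize(p[120:340,180:480],None,fx=2,fy=2))'
```

```text
time_s: 12.1
tcp_pos: [0.5531, -0.0475, 0.0205]
ee_rot: [0.628, 0.755, 0.121, -0.146]
contact_force: [0.8, -5.9, 1.3]
finger_gap: 0.0005
gripper_force: 3.0
t 12.1 tcp rack mm [-104.5    1.7   20.5] lean 21.9 gap 0.5 F rack [-6.   0.2  1.3] grip 3.0 q [-0.31  0.57  1.77  0.39  1.03 -0.73]
time_s: 12.4
tcp_pos: [0.5494, -0.0303, 0.0208]
ee_rot: [0.627, 0.755, 0.121, -0.148]
contact_force: [-0.5, -0.8, 0.0]
finger_gap: 0.0004
gripper_force: 0.0
t 12.4 tcp rack mm [-86.9   2.4  20.8] lean 22.1 gap 0.4 F rack [-0.7  0.6  0. ] grip 0.0 q [-0.28  0.56  1.79  0.4   1.01 -0.72]
```

View pics/s4.png

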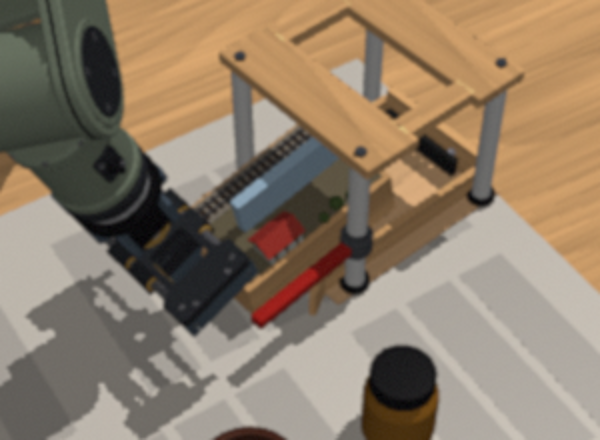

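```bash
cat >> h.py <<'E'
def mod():
    for n in("scene","top"):
        p,X=cloud(n);P=rk(X.reshape(-1,3)).reshape(X.shape);m=masks(p);x,y,z=P[...,0]*1e3,P[...,1]*1e3,P[...,2]*1e3
        b=m["blue"]&(abs(y)<30)&(x>-120)&(x<200)&(z>50)&(z<130)
        xs=x[b];ed=np.arange(-120,200,10);top=[(e+5,np.percentile(z[b][(xs>=e)&(xs<e+10)],95)) for e in ed if ((xs>=e)&(xs<e+10)).sum()>5]
        a=np.polyfit(*np.array(top).T,1);print(n,"blue n",b.sum(),"x",np.percentile(xs,[1,99]).round(1),"y",np.median(y[b]).round(1),"slope deg",np.degrees(np.arctan(a[0])).round(1),"topz ends",top[0][1].round(1),top[-1][1].round(1))
        k=m["red"]&(y<-60)&(x>-130)&(x<60)&(z>50)&(z<80)
        if k.sum()>20: print("  keeper",rect(P[k]))
E
python3 -c '
from h import *
mod()'
```

```text
scene blue n 874 x [-37.8  66.8] y -4.3 slope deg -0.3 topz ends 102.0 92.7
  keeper (array([-42.8, -84.9]), array([114.2,  15.9]), 5.9)
top blue n 204 x [-21.6 105.1] y 2.0 slope deg -6.0 topz ends 110.9 98.1
  keeper (array([-41.1, -83.9]), array([105.9,  12.3]), 5.4)
```

```bash
python3 -m creep '[{"travel":[-0.18,0,-0.07],"turn":[0,0,0]},{"travel":[0.34,0,-0.83],"turn":[0,0,0]},{"travel":[0,0,0],"turn":[0,0,0]},{"travel":[0.37,0,0.15],"turn":[0,0,0]},{"travel":[0.46,0,0.19],"turn":[0,0,0]},{"travel":[0.46,0,0.19],"turn":[0,0,0]},{"travel":[0.46,0,0.19],"turn":[0,0,0]},{"travel":[0.46,0,0.19],"turn":[0,0,0]},{"travel":[0.46,0,0.19],"turn":[0,0,0]},{"travel":[0.46,0,0.19],"turn":[0,0,0]},{"travel":[0,0,0],"turn":[0,0,0]}]' 1; python3 -c '
from h import *
now();mod()'
```

```text
time_s: 13.65
tcp_pos: [0.5364, 0.034, 0.0375]
ee_rot: [0.627, 0.754, 0.121, -0.15]
contact_force: [0.0, -0.2, 0.3]
finger_gap: 0.0004
gripper_force: 0.0
t 13.65 tcp rack mm [-21.3   3.9  37.5] lean 22.3 gap 0.4 F rack [-0.2  0.   0.3] grip 0.0 q [-0.18  0.51  1.84  0.43  0.99 -0.64]
scene blue n 344 x [ 34.  161.9] y -4.0 slope deg -2.6 topz ends 102.6 92.3
  keeper (array([-42.4, -85.5]), array([112.8,  15.5]), 4.9)
top blue n 224 x [ 84.4 152.9] y 1.4 slope deg -3.5 topz ends 100.4 96.0
  keeper (array([ -6.8, -79.7]), array([36.7, 11.4]), 6.6)
```

```bash
python3 -m creep '[{"travel":[0.37,0,0.15],"turn":[0,0,0]},{"travel":[0.37,0,0.15],"turn":[0,0,0]},{"travel":[0.18,0,0.07],"turn":[0,0,0]},{"travel":[0.1,0,0.04],"turn":[0,0,0]},{"travel":[0,0,0],"turn":[0,0,0]}]' 1; python3 -c '
from h import *
now();mod()'
```

```text
time_s: 14.25
tcp_pos: [0.5345, 0.0526, 0.0372]
ee_rot: [0.628, 0.755, 0.121, -0.147]
contact_force: [2.4, -6.3, -1.7]
finger_gap: 0.0004
gripper_force: 2.9
t 14.25 tcp rack mm [-2.7  2.5 37.2] lean 21.9 gap 0.4 F rack [-6.6 -1.3 -1.7] grip 2.9 q [-0.15  0.5   1.85  0.44  0.97 -0.61]
scene blue n 247 x [ 50.3 179.2] y -3.7 slope deg 2.8 topz ends 100.9 93.8
  keeper (array([-41.7, -85.4]), array([113.7,  15.6]), 5.1)
top blue n 226 x [ 84.1 152.6] y 1.1 slope deg -2.4 topz ends 100.8 98.1
  keeper (array([  3.7, -78.3]), array([15.5,  8.9]), 0.7)
```

```bash
python3 -m creep '[{"travel":[0.14,0,0.06],"turn":[0,0,0]},{"travel":[0.14,0,0.06],"turn":[0,0,0]},{"travel":[0.07,0,0.03],"turn":[0,0,0]},{"travel":[0,0,0],"turn":[0,0,0]}]' 1; python3 -c '
from h import *
now();mod()'
```

```text
time_s: 14.75
tcp_pos: [0.5345, 0.0584, 0.037]
ee_rot: [0.628, 0.755, 0.121, -0.145]
contact_force: [3.2, -9.9, -2.2]
finger_gap: 0.0006
gripper_force: 5.4
t 14.75 tcp rack mm [ 3.   1.5 37. ] lean 21.7 gap 0.6 F rack [-10.3  -1.4  -2.2] grip 5.4 q [-0.13  0.5   1.86  0.44  0.96 -0.61]
scene blue n 220 x [ 55.2 184.4] y -4.1 slope deg 3.5 topz ends 96.7 94.2
  keeper (array([-42.2, -85.7]), array([111.5,  15.2]), 6.3)
top blue n 232 x [ 84.1 153.2] y 0.7 slope deg -3.9 topz ends 101.5 96.4
  keeper (array([  7. , -77.7]), array([10.8,  8.5]), 80.8)
```

```bash
python3 -m creep '[{"travel":[-0.07,0,0.23],"turn":[0,0,0]},{"travel":[-0.07,0,0.23],"turn":[0,0,0]},{"travel":[-0.07,0,0.23],"turn":[0,0,0]},{"travel":[0,0,0],"turn":[0,0,0]}]' 1; python3 -c '
from h import *
now();mod()
p,X=cloud("scene");cv2.imwrite("pics/s5.png",cv2.resize(p[120:340,180:480],None,fx=2,fy=2))'
```

```text
time_s: 15.25
tcp_pos: [0.5349, 0.0588, 0.0228]
ee_rot: [0.628, 0.755, 0.121, -0.144]
contact_force: [3.4, -14.0, -0.5]
finger_gap: 0.0003
gripper_force: 7.0
t 15.25 tcp rack mm [ 3.4  1.  22.8] lean 21.7 gap 0.3 F rack [-14.4  -0.9  -0.5] grip 7.0 q [-0.13  0.52  1.87  0.45  0.93 -0.62]
scene blue n 257 x [ 53.5 182.5] y -4.5 slope deg 3.1 topz ends 92.5 92.2
  keeper (array([-41.7, -86.1]), array([113. ,  14.1]), 5.3)
top blue n 224 x [ 85. 153.] y 0.5 slope deg -0.0 topz ends 94.6 94.0
```

View pics/s5.png

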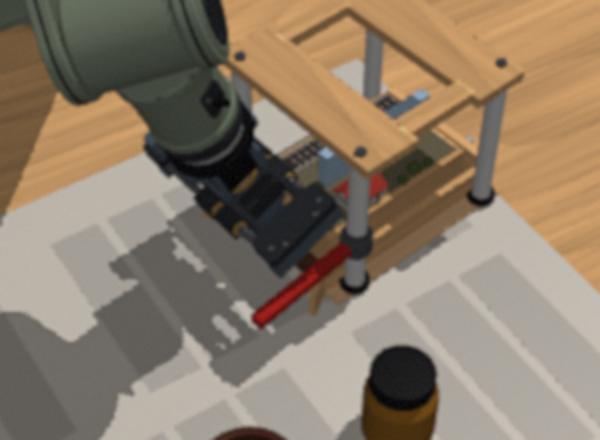

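The divider reads level at about 92 mm, which matches the module fully down. I'll ease off and check that it stays.

```bash
python3 -m creep '[{"travel":[-0.18,0,-0.08],"turn":[0,0,0]},{"travel":[-0.18,0,-0.08],"turn":[0,0,0]},{"travel":[-0.27,0,-0.11],"turn":[0,0,0]},{"travel":[-0.46,0,-0.19],"turn":[0,0,0]},{"travel":[-0.46,0,-0.19],"turn":[0,0,0]},{"travel":[0,0,0],"turn":[0,0,0]}]' 1; python3 -c '
from h import *
now();mod()
p,X=cloud("top");P=rk(X.reshape(-1,3)).reshape(X.shape)*1e3
x,y,z=P[...,0],P[...,1],P[...,2]
for n in("scene",):
    p,X=cloud(n);P=rk(X.reshape(-1,3)).reshape(X.shape)*1e3;x,y,z=P[...,0],P[...,1],P[...,2]
for lo in (20,40,120):
    b=(x>lo)&(x<lo+20)&(abs(y)<52)&(z>45)&(z<75);print(lo,b.sum(),np.percentile(z[b],[10,50,90]) if b.sum() else "")'
```

```text
time_s: 16.0
tcp_pos: [0.5382, 0.0282, 0.0232]
ee_rot: [0.628, 0.754, 0.121, -0.149]
contact_force: [0.3, 0.5, 0.1]
finger_gap: 0.0004
gripper_force: 0.0
t 16.0 tcp rack mm [-27.4   3.2  23.2] lean 22.1 gap 0.4 F rack [ 0.4 -0.4  0.1] grip 0.0 q [-0.19  0.53  1.84  0.44  0.97 -0.66]
scene blue n 270 x [ 52.2 178.8] y -4.4 slope deg 3.6 topz ends 92.4 93.4
  keeper (array([-42.5, -85.7]), array([111. ,  14.7]), 6.2)
top blue n 232 x [ 84.9 152.9] y 0.8 slope deg 1.1 topz ends 93.8 94.8
  keeper (array([ -8.4, -80.2]), array([40. , 11.2]), 5.8)
20 460 [52.78217783 55.08361435 57.32016861]
40 435 [53.19721176 55.92000976 67.9693742 ]
120 117 [53.26771508 55.59221268 61.4956996 ]
```

```bash
python3 -m creep '[{"travel":[-0.93,0,-0.37],"turn":[0,0,0]},{"travel":[-0.93,0,-0.37],"turn":[0,0,0]},{"travel":[-0.93,0,-0.37],"turn":[0,0,0]},{"travel":[0,0,0],"turn":[0,0.57,0]},{"travel":[0.44,0,-0.9],"turn":[0,0,0]},{"travel":[0.44,0,-0.9],"turn":[0,0,0]},{"travel":[0.44,0,-0.9],"turn":[0,0,0]},{"travel":[0.2,0,-0.4],"turn":[0,0,0]},{"travel":[0,1,0],"turn":[0,0,0]},{"travel":[0,1,0],"turn":[0,0,0]},{"travel":[0,1,0],"turn":[0,0,0]},{"travel":[0,1,0],"turn":[0,0,0]},{"travel":[0,1,0],"turn":[0,0,0]},{"travel":[0,1,0],"turn":[0,0,0]},{"travel":[0,0.5,0],"turn":[0,0,0]},{"travel":[0,0,0],"turn":[0,0,0]}]' 1; python3 -c '
from h import *
plan([-84,-127,56],26);mod()'
```

```text
time_s: 17.8
tcp_pos: [0.6772, -0.0053, 0.0904]
ee_rot: [0.623, 0.749, 0.142, -0.175]
contact_force: [-0.6, -0.3, -0.3]
finger_gap: -0.0
gripper_force: 0.0
t 17.8 tcp rack mm [ -84.7 -127.8   90.4] lean 26.1 gap -0.0 F rack [-0.2  0.7 -0.3] grip 0.0 q [-0.23  0.66  1.39  0.43  1.31 -0.57]
 turn units [-0.07 -0.01  0.04] | travel units new axes [-0.72 -0.04  1.56] old axes [-0.72 -0.03  1.56]
scene blue n 271 x [ 51.5 179.9] y -4.2 slope deg 3.5 topz ends 93.4 94.1
  keeper (array([ -8.1, -82.7]), array([45.3, 14. ]), 6.3)
top blue n 237 x [ 84.7 153.6] y 0.9 slope deg 0.4 topz ends 95.6 94.8
  keeper (array([-41.9, -83.6]), array([108.6,  12.1]), 6.2)
```

```bash
python3 -m creep '[{"travel":[-0.36,0,0.78],"turn":[0,0,0]},{"travel":[-0.36,0,0.78],"turn":[0,0,0]},{"travel":[0,0,0],"turn":[0,0,0]},{"travel":[0,-0.75,0],"turn":[0,0,0]},{"travel":[0,-0.72,0],"turn":[0,0,0]},{"travel":[0.08,-0.48,0.04],"turn":[0,0,0]},{"travel":[0.08,-0.48,0.04],"turn":[0,0,0]},{"travel":[0.08,-0.48,0.04],"turn":[0,0,0]},{"travel":[0.08,-0.48,0.04],"turn":[0,0,0]},{"travel":[0.08,-0.48,0.04],"turn":[0,0,0]},{"travel":[0,0,0],"turn":[0,0,0]}]' 1; python3 -c '
from h import *
plan([-41,-13,56],26)
p,X=cloud("scene");cv2.imwrite("pics/s6.png",cv2.resize(p[120:340,180:480],None,fx=2,fy=2))'
```

```text
time_s: 19.0
tcp_pos: [0.5971, -0.0102, 0.0572]
ee_rot: [0.623, 0.749, 0.142, -0.176]
contact_force: [0.6, 0.5, -0.3]
finger_gap: 0.0008
gripper_force: 0.0
t 19.0 tcp rack mm [-75.5 -48.1  57.2] lean 26.1 gap 0.8 F rack [ 0.4 -0.7 -0.3] grip 0.0 q [-0.26  0.59  1.63  0.44  1.17 -0.67]
 turn units [-0.08 -0.01  0.03] | travel units new axes [ 1.52 -1.75  0.81] old axes [ 1.53 -1.74  0.83]
```

View pics/s6.png

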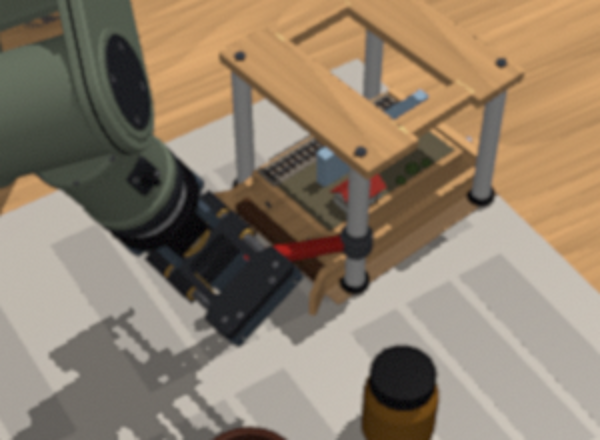

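The keeper has swung to about 60° (hub (355,243), tip near (275,255)). The dark sill strip at (265,225) is fully exposed in front of the module. I'll continue the swing.

```bash
python3 -m creep '[{"travel":[0.38,-0.44,0.2],"turn":[0,0,0]},{"travel":[0.38,-0.44,0.2],"turn":[0,0,0]},{"travel":[0.38,-0.44,0.2],"turn":[0,0,0]},{"travel":[0.38,-0.44,0.2],"turn":[0,0,0]},{"travel":[0.45,-0.2,0.22],"turn":[0,0,0]},{"travel":[0.45,-0.2,0.22],"turn":[0,0,0]},{"travel":[0.45,-0.2,0.22],"turn":[0,0,0]},{"travel":[0,0,0],"turn":[0,0,0]}]' 1; python3 -c '
from h import *
plan([5,3.5,56],26)
p,X=cloud("scene");P=rk(X.reshape(-1,3)).reshape(X.shape)*1e3;m=masks(p)["red"]&(P[...,2]>56)&(P[...,2]<75)&(P[...,0]<45)&(P[...,0]>-60);print(m.sum(),rect(P[m]/1000))
cv2.imwrite("pics/s7.png",cv2.resize(p[120:340,180:480],None,fx=2,fy=2))'
```

```text
time_s: 19.85
tcp_pos: [0.5394, 0.0458, 0.0565]
ee_rot: [0.623, 0.749, 0.142, -0.176]
contact_force: [0.2, 0.3, -0.2]
finger_gap: 0.0003
gripper_force: 0.0
t 19.85 tcp rack mm [-10.3  -1.1  56.5] lean 26.1 gap 0.3 F rack [ 0.2 -0.3 -0.2] grip 0.0 q [-0.19  0.51  1.81  0.48  1.07 -0.66]
 turn units [-0.07 -0.02  0.04] | travel units new axes [ 0.68 -0.23  0.36] old axes [ 0.68 -0.23  0.36]
118 (array([ 21.5, -22. ]), array([22. , 85.9]), 5.1)
```

View pics/s7.png

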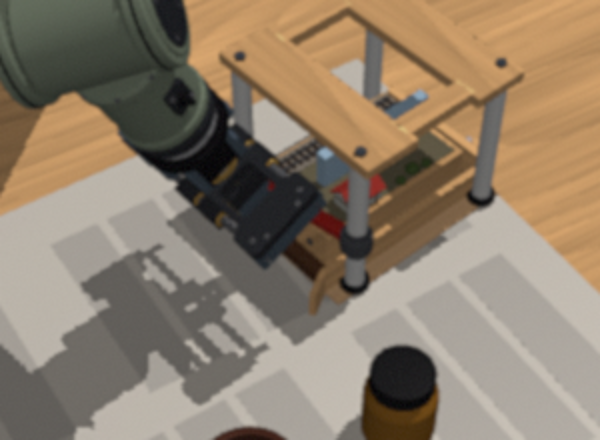

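```bash
python3 -m creep '[{"travel":[0.23,-0.08,0.11],"turn":[0,0,0]},{"travel":[0.23,-0.08,0.11],"turn":[0,0,0]},{"travel":[0.18,-0.05,0.09],"turn":[0,0,0]},{"travel":[0,0,0],"turn":[0,0,0]}]' 1; python3 -c 'from h import *;now()'; python3 -m creep '[{"travel":[0.1,0,0.05],"turn":[0,0,0]},{"travel":[0,0,0],"turn":[0,0,0]}]' 1;python3 -c 'from h import *;now()'
```

```text
time_s: 20.3
tcp_pos: [0.5334, 0.058, 0.0564]
ee_rot: [0.623, 0.749, 0.142, -0.175]
contact_force: [0.5, -0.1, -0.5]
finger_gap: 0.0007
gripper_force: 0.0
t 20.3 tcp rack mm [ 2.8  2.6 56.4] lean 26.1 gap 0.7 F rack [-0.2 -0.4 -0.5] grip 0.0 q [-0.17  0.5   1.83  0.49  1.05 -0.65]
time_s: 20.5
tcp_pos: [0.5331, 0.0598, 0.0563]
ee_rot: [0.623, 0.749, 0.142, -0.175]
contact_force: [-0.2, -0.6, 0.5]
finger_gap: 0.0004
gripper_force: 0.1
t 20.5 tcp rack mm [ 4.7  2.6 56.3] lean 26.1 gap 0.4 F rack [-0.6  0.3  0.5] grip 0.1 q [-0.17  0.49  1.83  0.49  1.05 -0.65]
```

```bash
python3 -m creep '[{"travel":[0.09,0,0.04],"turn":[0,0,0]},{"travel":[0.09,0,0.04],"turn":[0,0,0]},{"travel":[0,0,0],"turn":[0,0,0]}]' 1; python3 -c 'from h import *;now()
p,X=cloud("scene");P=rk(X.reshape(-1,3)).reshape(X.shape)*1e3;m=masks(p)["red"]&(P[...,2]>62)&(P[...,2]<75)&(P[...,0]<42)&(P[...,0]>-60);print(m.sum(),rect(P[m]/1000))'
```

```text
time_s: 20.8
tcp_pos: [0.533, 0.0619, 0.0563]
ee_rot: [0.623, 0.75, 0.141, -0.173]
contact_force: [-0.9, -7.3, 1.1]
finger_gap: 0.0003
gripper_force: 3.4
t 20.8 tcp rack mm [ 6.7  2.4 56.3] lean 25.8 gap 0.3 F rack [-7.   2.2  1.1] grip 3.4 q [-0.16  0.49  1.83  0.49  1.04 -0.65]
104 (array([ 26.7, -18.9]), array([88.8, 14.7]), 89.4)
```

```bash
python3 -m creep '[{"travel":[-0.3,0,-0.15],"turn":[0,0,0]},{"travel":[-0.9,0,-0.44],"turn":[0,0,0]},{"travel":[-0.9,0,-0.44],"turn":[0,0,0]},{"travel":[-0.9,0,-0.44],"turn":[0,0,0]},{"travel":[-0.9,0,-0.44],"turn":[0,0,0]},{"travel":[-0.5,0,-1],"turn":[0,0,0]},{"travel":[-0.5,0,-1],"turn":[0,0,0]},{"travel":[-0.5,0,-1],"turn":[0,0,0]},{"travel":[0,0,0],"turn":[0,0,0]},{"travel":[0,0,0],"turn":[0,0,0]}]' 1; python3 -c 'from h import *;now();mod()
p,X=cloud("scene");P=rk(X.reshape(-1,3)).reshape(X.shape)*1e3;x,y,z=P[...,0],P[...,1],P[...,2]
m=masks(p)["red"]&(z>62)&(z<75)&(x<42)&(x>-60);print(m.sum(),rect(P[m]/1000))
b=(x>36)&(x<48)&(abs(y)<50)&(z>45)&(z<75);print("deck",np.percentile(z[b],[10,50,90]))
cv2.imwrite("pics/s8.png",cv2.resize(p[120:340,180:480],None,fx=2,fy=2))'
```

```text
time_s: 21.85
tcp_pos: [0.5583, -0.0742, 0.097]
ee_rot: [0.624, 0.748, 0.143, -0.175]
contact_force: [-0.7, -0.1, -0.3]
finger_gap: 0.0009
gripper_force: 0.0
t 21.85 tcp rack mm [-131.7    1.4   97. ] lean 26.1 gap 0.9 F rack [ 0.1  0.7 -0.3] grip 0.0 q [-0.38  0.52  1.64  0.4   1.26 -0.74]
scene blue n 270 x [ 51.9 178.4] y -4.3 slope deg 3.7 topz ends 92.9 94.0
top blue n 231 x [ 85.3 153.5] y 1.2 slope deg -0.5 topz ends 93.5 94.1
372 (array([25.9, -9.7]), array([ 17.5, 107.6]), 1.8)
deck [53.22151088 55.79394946 62.20681218]
```

View pics/s8.png

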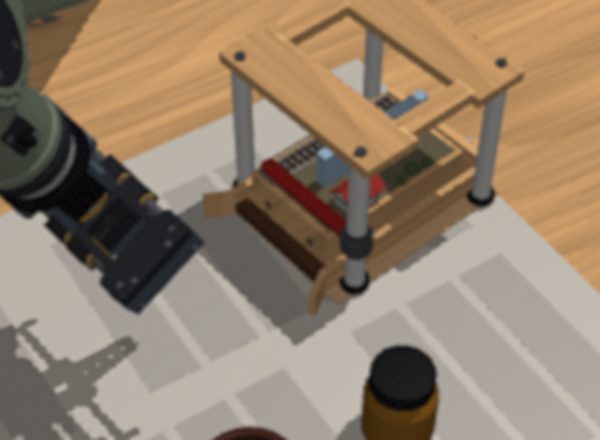

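The keeper lies straight across the module's back edge, from (265,165) to (345,230). The module is down behind the sill and the arm is clear, so I'll hand in.

```bash
python3 -c 'from plant import workorder;print(workorder.hand_in())'
```

```text
the job is handed in; nothing more can be done
None
```

The job is handed in at about 22 s: the last camera check showed the module fully down behind the sill and the keeper closed across its back edge, and the arm never went near the jars or sandpaper roll; the hand-in returned no verdict.

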